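# Set and lock the spring jaw of a board holder

## Robot

A 6-joint arm with a two-finger parallel gripper is mounted at the origin on the work surface. World frame = base frame: x ahead of the robot, y to its left, z up, the work surface at z = 0. Lengths are in m, angles in rad, forces in N, time in s.
With the tool pointing down it reaches from about 0.275 to 0.85 m from the base axis. Payload 5.2 kg.
Tool frame: the origin (TCP) lies at the very end of the fingers, on their centre line; the grasp point (between the pads) lies 19 mm behind it; z points along the fingers, y is the line along which they close (so a half turn about z gives the same grasp; the last joint's range is limited). The gripper opens to 85 mm and grips with 20 to 120 N. Pads are 22 mm wide; open, the fingers measure 114 mm over their backs; the gripper's body (76 mm by 85 mm) begins 54 mm behind the grasp point. The pads swing forward as they close: fully open they stand 13 mm farther back than shut.
Start: joints at [-1.403, 0.259, 1.535, -0, 1.348, -0.203], TCP at [0.199, -0.513, 0.231] pointing down, gripper open.
Joint ranges: [-3.14, 3.14], [-0.91, 2.08], [0.19, 2.58], [-1.22, 4.36], [0.22, 2.71], [-3.12, 3.12]. Speed limits (rad/s): [2.57, 2.57, 3.14, 3.14, 3.14, 3.14].

## Interface

Orientations are given as a unit quaternion [x, y, z, w].
In Python, from rig import arm gives the robot as it stands.
- The arm moves only by the tool carry_out, never from a script. Its argument "deltas" is a list of rows, each an object with "rotation": the turn, a rotation vector about the tool's x, y, z in degrees, a list of three; "linear": the shift along the tool's x, y, z in m, a list of three; "claw": the opening, from 0 (shut) to 1 (fully open). A call has 1 to 20 rows; each row shifts and turns the commanded pose from where the row before left it, along the tool's axes as they then stand; what a row does not reach is not made up. A row lasts 1/10 s, in which the tool goes at most 50 mm and 8.59 degrees, less where a joint would pass 70% of its speed; a pose out of reach is approached as far as the arm can. A call is refused whole if a number of a shift passes 0.05 or a number of a turn 8.59, either way. A call with a gripper value outside its range is refused whole. The fingers move at their own pace and stop on an object; the grip force is fixed at half the most. Time passes only in rows, so rows that do not move let the fingers close. It gives the time, the measured TCP pose, the force, the opening and the grip force at its end, in the units of the state.
- arm.sense(): the state, without advancing time (a new reading comes with each control period).
- arm.camera(name): name is "scene" or "top" or "wrist"; returns a dict with "image" (480x640x3 uint8, red, green, blue), "fx", "fy", "cx", "cy" (pixels), "pose" (4x4, takes a point from camera to world coordinates). Camera axes: x right, y down, z forward; pixel columns grow to the right and rows downward; lengths in m; the calibration is good to about 2 mm. A picture is of the moment at which its call begins. There is no depth.
- arm.sign_off(): hands the job in; it is judged then, once.
Trained networks look in a picture, given as the dict that the camera call returned (one of the last four; its "shot" number tells which), for a name from the list of things; names that differ only in an ending like _2 or _b are one class to them, and where a whole thing is asked for, a point or a joint stands for the part that bears it (a point fixed in the world has none). Each returns a list of dicts, best first, with "score" (0 to 1); they miss things now and then, are a little off and sometimes report something else, mostly with a low value. They report only what shows in the picture. A call takes as long as a camera call. They do not tell look-alikes from the thing itself.
- arm.find_in(picture, name): "centre" ([row, column] in pixels, amid what is visible of it).
- arm.outline_of(picture, name): "region" (480x640 bool, what is visible of it) and "centre" ([row, column] in pixels, amid what is visible of it).
- arm.landmark_of(picture, name): "centre" ([row, column] in pixels: a listed point, or the origin of a listed thing).
The state is a dict: "clock": time; "q": joint angles; "dq": joint speeds; "tau": joint torques, N m; "ee_pos": TCP position; "tool_rot": TCP orientation; "wrist_force": force on the tool from outside, world axes, zero at the start; "torque": the same for the moment, N m; "gripper_width": finger opening in m; "grip_force": force on a finger pad.
Only numpy, scipy, OpenCV 4.12 (cv2) and the standard library are available. Lean on these libraries where they do the work, as an engineer would, in place of code of your own. Each camera call takes 0.05 s, during which the arm holds its last target. There are 200 camera calls.

## Task

Clamp the circuit board in the board holder on the bench: loosen the lock ring by its lever, turn the adjuster clockwise until the spring jaw bears on the board and holds it against the fence at the far end of the plate with its springs a little compressed but well short of solid, then swing the lock ring's lever back fully tight and let go. Move the jaw only with the adjuster, without touching jaw, carriage or board yourself, and leave the flux bottle, the solder reel, the round tin and the dross tray where they stand.

Things in the scene. Friction and masses are not known exactly. Their poses are not given: they have to be found in the camera images.
- holder: Fixed board holder: pale green plate 255 x 150 x 10 mm carrying a 52 mm square, 22 mm high gear housing. Origin: on the table under the adjuster's vertical axis; x points from there out over the plate's short end (40 mm), -x along the plate towards the fence (215 mm); z up. Plate top is at 10 mm. Sizes below are in this frame.
- adjuster (a joint): Turn of the adjuster, rad, 0 to 4; grows CLOCKWISE seen from above. 1 rad drives the carriage with the spring jaw 12 mm towards the fence (-x). Friction torque 0.22 N m when the lock ring is loose. While the ring is tight (lock below about 0.2) a brake grips it: do not force it.
- adjuster_grip (a point): The adjuster's grip: a plain aluminium bar, 46 mm along this point's x, 14 mm thick along its y, from 56 to 86 mm above the table, on a 16 mm stem. Site on the axis, 74 mm above the table (12 mm below its top); its axes turn with the bar and match the holder's at adjuster = 0. Below it lies the lock ring (52 mm across, top at 42.5 mm).
- lock (a joint): Turn of the lock ring, rad: 0 = fully tight (end stop), grows anticlockwise seen from above, 1.3 = fully loose (end stop). Stays where left; friction torque 0.36 N m (5 N at the handle), rising to about 10 N over the last 0.2 rad before tight, where it springs back by up to 0.05 rad when let go. Tight means below 0.18, well loose means above 0.7.
- lock_handle (a point): Black upright round pin, 14 mm across, at the end of the lock ring's dark steel lever, 75 mm from the adjuster's axis; it runs from 34 to 80 mm above the table (lever: 12 mm wide, top at 39 mm). Site on the pin's axis, 64 mm above the table. At lock = 0 it stands 60 degrees clockwise of the holder's +x, at 1.3 about 14 degrees anticlockwise of it.
- jaw_face (a point): Middle of the spring jaw's pressing face (black bar, 110 mm along y, 14 mm high), 17.5 mm above the table, axes as the holder's. Unloaded it stands at holder x = -62 mm - 12 mm x adjuster. It is sprung on the carriage: 1.8 N per mm, 9 mm until solid.
- fence_face (a point): Middle of the fixed fence's face towards the jaw (aluminium bar 110 mm along y), 17.5 mm above the table; it faces the holder's +x, axes as the holder's.
- board_center (a point): Centre of the loose circuit board: 70 mm along its x (between fence and jaw), 100 mm along its y, 6 mm thick, 90 g, lying flat on the plate, with some play between fence and jaw at the start.
- flux: Amber flux bottle with white cap, 42 mm across, 105 mm tall, loose; origin under its middle. Leave alone.
- solder_reel: Aluminium solder reel, 60 mm across, 46 mm tall, loose, on end; origin under its middle. Leave alone.
- wipe_tin: Low round lidded steel tin, 57 mm across, 34 mm tall, loose; origin under its middle. Leave alone.
- dross_tray: Black open dross tray, 75 x 65 x 32 mm, loose; origin under its middle. Leave alone.
Not all that is in view belongs to the job. Of the things that look like the part that bears board_center, the largest one is meant.

How it is judged:
On the way, in this order (a step that is already met when the one before it is completed fails the run):
1. the lock ring is well loose (value of joint lock above 0.7 rad), for 0.2 s.
2. with the ring still loose, the jaw presses the board against the fence (value of joint lock above 0.5 rad and x of jaw_face in the frame of fence_face below 0.0715 m and contact force between jaw and board above 1 N), for 0.2 s.
3. the lock ring is tight again (value of joint lock below 0.18 rad), for 0.2 s.
At the end, for the whole second after the job is handed in: The lock ring is tight (lock below 0.18 rad); the board lies flat (within 0.05 rad) and still, held between fence and jaw (their faces 67 to 71.5 mm apart) with the jaw pressing on it with 1 to 14 N (about 0.5 to 8 mm of spring) (value of joint lock below 0.18 rad and x of jaw_face in the frame of fence_face between 0.067 and 0.0715 m and contact force between jaw and board between 1 and 14 N and angle between board_center's own z axis and vertical below 0.05 rad and linear speed of board below 0.01 m/s); the robot touches nothing.
It fails at once if the robot touches the jaw, its carriage or the board (contact force between any of the arm, the fingers and carriage above 1 N or contact force between any of the arm, the fingers and board above 1 N).
It fails at once if the board is squeezed with more than 25 N (contact force between jaw and board above 25 N).
It fails at once if the flux bottle, solder reel, round tin or dross tray is moved more than 20 mm or tipped (distance of any of flux, solder_reel, wipe_tin, dross_tray from where it was at the start of the episode above 0.02 m or angle between any of flux, solder_reel's own z axis and vertical above 0.3 rad).
It also fails if it takes over 67 s, if anything falls off the work surface, if the arm or the gripper's body presses on something with over 40 N, if the wrist force passes 120 N, or if a joint passes its speed limit or range.

## Working session

There is one attempt and no reset: what is moved stays moved. The work goes in short steps, Python scripts to look and compute and a tool call to move; the robot and the scene stay as the last step left them, time stands still between calls to the robot, and variables do not carry over. Pictures are saved under pics/ and viewed, at most 11 in all, crops included, and the job is handed in when it is done.

Besides the shell and the picture viewer there is one more tool, called after "Emit:" as name(argument=value, ...), one argument or row to a line, values as JSON. carry_out: Moves the arm, as the interface text tells. Its arguments: {"type":"object","properties":{"deltas":{"type":"array","items":{"type":"object","properties":{"rotation":{"type":"array","items":{"type":"number"}},"linear":{"type":"array","items":{"type":"number"}},"claw":{"type":"number"}}}}},"required":["deltas"]}

```bash
mkdir -p pics
cat > h.py <<'E'
import numpy as np, cv2
from rig import arm
def ray(p,c):
    d=np.array([(c[1]-p["cx"])/p["fx"],(c[0]-p["cy"])/p["fy"],1.]);T=np.array(p["pose"])
    return T[:3,3],T[:3,:3]@d
def at(p,c,z):
    o,d=ray(p,c);return o+d*(z-o[2])/d[2]
def proj(p,X):
    T=np.array(p["pose"]);x=T[:3,:3].T@(np.array(X)-T[:3,3]);return [p["fy"]*x[1]/x[2]+p["cy"],p["fx"]*x[0]/x[2]+p["cx"]]
def save(p,n): cv2.imwrite("pics/"+n,np.array(p["image"])[:,:,::-1])
Z=dict(holder=0,adjuster_grip=.074,lock_handle=.064,jaw_face=.0175,fence_face=.0175,board_center=.013,flux=0,solder_reel=0,wipe_tin=0,dross_tray=0)
E
python3 - <<'E'
from h import *
np.set_printoptions(precision=4,suppress=True)
for cam in ["top","scene"]:
    p=arm.camera(cam);save(p,cam+"1.png")
    for n,z in Z.items():
        for r in arm.landmark_of(p,n)[:3]: print(cam,n,round(r["score"],2),np.round(r["centre"]),at(p,r["centre"],z))
print(arm.sense())
E
```

```text
top holder 0.56 [292. 310.] [ 0.5112 -0.0118  0.    ]
top adjuster_grip 0.7 [286. 312.] [ 0.5235 -0.0144  0.074 ]
top lock_handle 0.61 [250. 334.] [ 0.5806 -0.0499  0.064 ]
top lock_handle 0.44 [352. 357.] [ 0.4189 -0.0845  0.064 ]
top jaw_face 0.92 [324. 332.] [ 0.4589 -0.0495  0.0175]
top fence_face 0.81 [377. 366.] [ 0.3704 -0.1058  0.0175]
top board_center 0.89 [352. 354.] [ 0.4111 -0.0865  0.013 ]
top board_center 0.78 [346. 470.] [ 0.4187 -0.2858  0.013 ]
top board_center 0.56 [251. 467.] [ 0.5827 -0.2842  0.013 ]
top flux 0.95 [320. 249.] [0.4641 0.0926 0.    ]
top solder_reel 0.79 [203. 311.] [ 0.6679 -0.0128  0.    ]
top wipe_tin 0.67 [250. 232.] [0.5841 0.1239 0.    ]
top dross_tray 0.77 [251. 390.] [ 0.5823 -0.1518  0.    ]
top dross_tray 0.41 [352. 355.] [ 0.408  -0.0897  0.    ]
scene holder 0.95 [240. 288.] [ 0.5196 -0.0226  0.    ]
scene adjuster_grip 0.75 [205. 286.] [ 0.5112 -0.024   0.074 ]
scene lock_handle 0.74 [299. 319.] [ 0.7297 -0.0296  0.064 ]
scene lock_handle 0.6 [235. 279.] [ 0.5744 -0.0514  0.064 ]
scene jaw_face 0.58 [214. 263.] [ 0.4531 -0.0546  0.0175]
[... 258 characters left out ...]
0.84 [211. 338.] [0.4599 0.0904 0.    ]
scene solder_reel 0.74 [299. 313.] [ 0.6699 -0.0192  0.    ]
scene wipe_tin 0.83 [250. 373.] [0.5816 0.1157 0.    ]
scene dross_tray 0.59 [277. 221.] [ 0.5807 -0.1534  0.    ]
{'clock': 1.1, 'q': array([-1.4028,  0.2586,  1.535 , -0.    ,  1.348 , -0.2028]), 'dq': array([-0.0013,  0.0002, -0.0002, -0.001 , -0.0019,  0.0005]), 'tau': array([  0.0019, -44.5928, -29.0892,  -0.0004,   0.0007,  -0.    ]), 'ee_pos': array([ 0.1993, -0.5126,  0.2313]), 'tool_rot': array([ 0.9829,  0.1843, -0.    , -0.    ]), 'wrist_force': array([-0.1448, -0.6275, -0.303 ]), 'torque': array([ 0.0221, -0.0078,  0.0184]), 'grip_force': 0.0, 'gripper_width': 0.08528990589609207}
```

```bash
ls
```

```text
h.py
pics
```

View pics/top1.png

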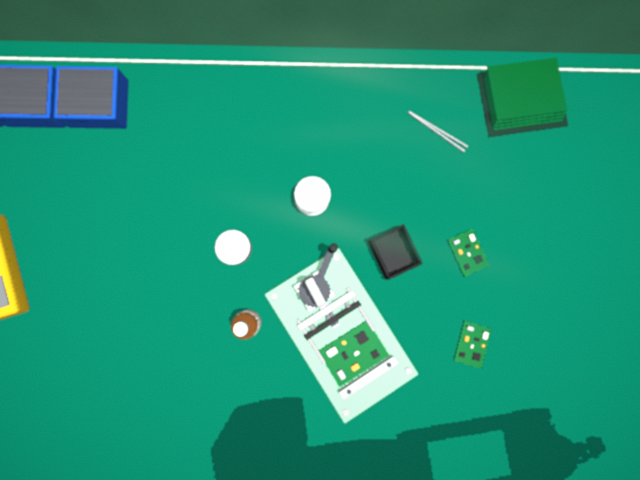

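View pics/scene1.png

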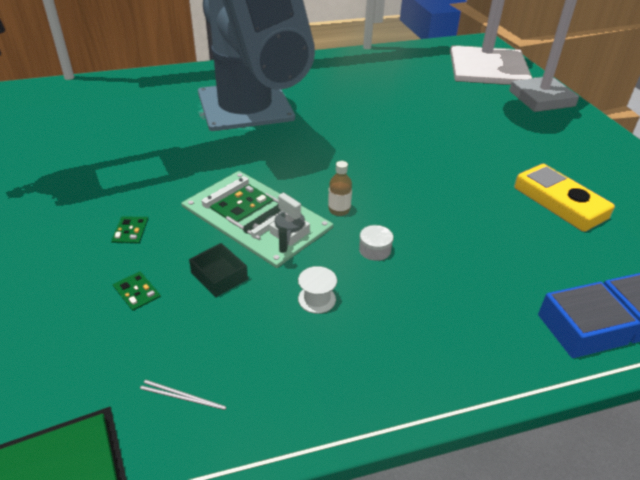

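Emit:
carry_out(
  deltas=[
    {"linear":[0.034,-0.023,0],"claw":1},
    {"linear":[0.034,-0.023,0],"claw":1},
    {"linear":[0.034,-0.023,0],"claw":1},
    {"linear":[0.034,-0.023,0],"claw":1},
    {"linear":[0.034,-0.023,0],"claw":1},
    {"linear":[0.034,-0.023,0],"claw":1},
    {"linear":[0.034,-0.023,0],"claw":1},
    {"linear":[0.034,-0.023,0],"claw":1},
    {"linear":[0.034,-0.023,0],"claw":1},
    {"linear":[0.034,-0.023,0],"claw":1},
    {"linear":[0.034,-0.023,0],"claw":1},
    {"linear":[0.034,-0.023,0],"claw":1},
    {"linear":[0.034,-0.023,0],"claw":1},
    {"linear":[0.034,-0.023,0],"claw":1},
    {"rotation":[0,0,-8.5],"claw":1},
    {"rotation":[0,0,-8.5],"claw":1},
    {"rotation":[0,0,-8.5],"claw":1},
    {"rotation":[0,0,-8.5],"claw":1},
    {"rotation":[0,0,-8.5],"claw":1},
  ],
)

```text
validation failed for argument at $.de...
```

Emit:
carry_out(
  deltas=[
    {"rotation":[0,0,-8.5],"claw":1},
    {"rotation":[0,0,-8.5],"claw":1},
    {"rotation":[0,0,-8.5],"claw":1},
    {"rotation":[0,0,-8.5],"claw":1},
    {"rotation":[0,0,-8.5],"claw":1},
    {"rotation":[0,0,-8.5],"claw":1},
    {"rotation":[0,0,-8.5],"claw":1},
    {"rotation":[0,0,-8.5],"claw":1},
    {"rotation":[0,0,-8.5],"claw":1},
    {"rotation":[0,0,-8.5],"claw":1},
    {"claw":0.5},
    {"claw":0.5},
  ],
)

```text
validation failed for argument at $.de...
```

Run:
```python
from h import *
np.set_printoptions(precision=4,suppress=True)
s=arm.sense();print(s["clock"],s["ee_pos"],s["tool_rot"],s["q"])
p=arm.camera("wrist");save(p,"w1.png")
for n in list(Z)[:6]:
    for r in arm.landmark_of(p,n)[:2]: print(n,round(r["score"],2),np.round(r["centre"]),at(p,r["centre"],Z[n]))
```

```text
1.1 [ 0.1993 -0.5126  0.2313] [ 0.9829  0.1843 -0.     -0.    ] [-1.4028  0.2586  1.535  -0.      1.348  -0.2028]
```

View pics/w1.png

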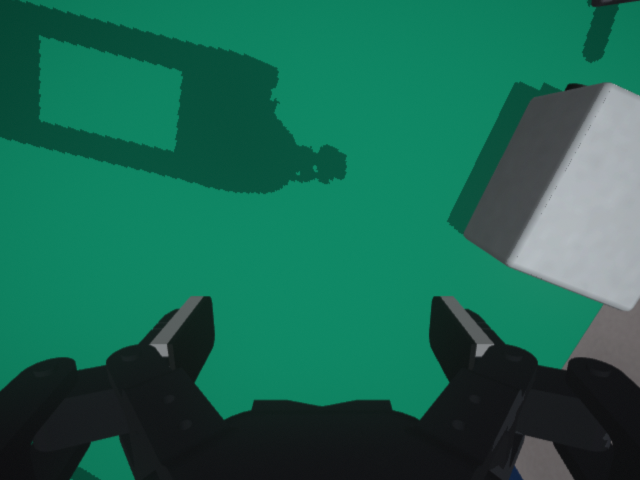

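The moves were refused because every row needs all its fields, so the arm hasn't moved. The wrist view shows only bare table between the fingers (pads at about row 310, columns 200 and 440).

Emit:
carry_out(
  deltas=[
    {"rotation":[0,0,0],"linear":[0.034,-0.023,0],"claw":1},
    {"rotation":[0,0,0],"linear":[0.034,-0.023,0],"claw":1},
    {"rotation":[0,0,0],"linear":[0.034,-0.023,0],"claw":1},
    {"rotation":[0,0,0],"linear":[0.034,-0.023,0],"claw":1},
    {"rotation":[0,0,0],"linear":[0.034,-0.023,0],"claw":1},
    {"rotation":[0,0,0],"linear":[0.034,-0.023,0],"claw":1},
    {"rotation":[0,0,0],"linear":[0.034,-0.023,0],"claw":1},
    {"rotation":[0,0,0],"linear":[0.034,-0.023,0],"claw":1},
    {"rotation":[0,0,0],"linear":[0.034,-0.023,0],"claw":1},
    {"rotation":[0,0,0],"linear":[0.034,-0.023,0],"claw":1},
    {"rotation":[0,0,0],"linear":[0.034,-0.023,0],"claw":1},
    {"rotation":[0,0,0],"linear":[0.034,-0.023,0],"claw":1},
    {"rotation":[0,0,0],"linear":[0.034,-0.023,0],"claw":1},
    {"rotation":[0,0,0],"linear":[0.034,-0.023,0],"claw":1},
    {"rotation":[0,0,-8.5],"linear":[0,0,0],"claw":1},
    {"rotation":[0,0,-8.5],"linear":[0,0,0],"claw":1},
    {"rotation":[0,0,-8.5],"linear":[0,0,0],"claw":1},
    {"rotation":[0,0,-8.5],"linear":[0,0,0],"claw":1},
    {"rotation":[0,0,-8.5],"linear":[0,0,0],"claw":1},
  ],
)

```text
clock: 3.35
ee_pos: [0.5263, -0.0399, 0.2313]
tool_rot: [0.848, 0.531, 0.0, -0.0]
wrist_force: [-0.1, 0.6, -0.4]
gripper_width: 0.0856
grip_force: 0.0
```

Emit:
carry_out(
  deltas=[
    {"rotation":[0,0,-8.5],"linear":[0,0,0],"claw":1},
    {"rotation":[0,0,-8.5],"linear":[0,0,0],"claw":1},
    {"rotation":[0,0,-8.5],"linear":[0,0,0],"claw":1},
    {"rotation":[0,0,-8.5],"linear":[0,0,0],"claw":1},
    {"rotation":[0,0,-8.5],"linear":[0,0,0],"claw":1},
    {"rotation":[0,0,-8.5],"linear":[0,0,0],"claw":1},
    {"rotation":[0,0,-8.5],"linear":[0,0,0],"claw":1},
    {"rotation":[0,0,-8.5],"linear":[0,0,0],"claw":1},
    {"rotation":[0,0,-8.5],"linear":[0,0,0],"claw":0.5},
    {"rotation":[0,0,-8.5],"linear":[0,0,0],"claw":0.5},
    {"rotation":[0,0,0],"linear":[0,0,0],"claw":0.5},
    {"rotation":[0,0,0],"linear":[0,0,0],"claw":0.5},
  ],
)

```text
clock: 4.55
ee_pos: [0.5263, -0.04, 0.2313]
tool_rot: [0.271, 0.962, 0.0, 0.0]
wrist_force: [-0.2, -0.6, 0.7]
gripper_width: 0.0425
grip_force: 0.0
```

Run:
```python
from h import *
np.set_printoptions(precision=4,suppress=True)
s=arm.sense();print(s["clock"],s["ee_pos"],s["tool_rot"],s["q"],s["gripper_width"])
p=arm.camera("wrist");save(p,"w2.png");print(p["pose"])
for n in list(Z)[:6]:
    for r in arm.landmark_of(p,n)[:2]: print(n,round(r["score"],2),np.round(r["centre"]),at(p,r["centre"],Z[n]))
```

```text
4.55 [ 0.5263 -0.04    0.2313] [0.2713 0.9625 0.     0.    ] [-0.2874  0.2186  1.5875  0.      1.3354 -1.3087] 0.042488595753283176
[[ 0.5223  0.8229  0.2237  0.4697]
 [ 0.8528 -0.5039 -0.1373 -0.0046]
 [-0.0002  0.2625 -0.9649  0.3752]
 [ 0.      0.      0.      1.    ]]
holder 0.81 [185. 336.] [ 0.5134 -0.0144  0.    ]
adjuster_grip 0.78 [196. 335.] [ 0.5121 -0.0175  0.074 ]
lock_handle 0.91 [279. 346.] [ 0.5845 -0.0482  0.064 ]
jaw_face 0.65 [158. 274.] [ 0.458  -0.0513  0.0175]
fence_face 0.63 [110. 176.] [ 0.3736 -0.105   0.0175]
board_center 0.95 [247.  68.] [ 0.4216 -0.2854  0.013 ]
board_center 0.71 [128. 217.] [ 0.4064 -0.083   0.013 ]
```

View pics/w2.png

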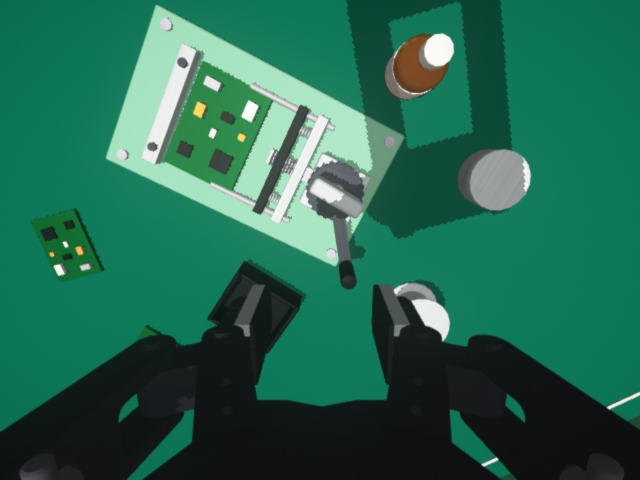

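The wrist view shows the pin at about (270,347), the bar at (195,337) roughly along the plate, and the real board (large) on the plate at (125,215). Next I go over the pin.

Emit:
carry_out(
  deltas=[
    {"rotation":[0,0,0],"linear":[-0.0265,0.011,0],"claw":0.5},
    {"rotation":[0,0,0],"linear":[-0.0265,0.011,0],"claw":0.5},
    {"rotation":[0,0,-6],"linear":[0,0,0.03],"claw":0.5},
    {"rotation":[0,0,0],"linear":[0,0,0.04],"claw":0.5},
    {"rotation":[0,0,0],"linear":[0,0,0.04],"claw":0.5},
    {"rotation":[0,0,0],"linear":[0,0,0],"claw":0.5},
  ],
)

```text
clock: 5.5
ee_pos: [0.5789, -0.0476, 0.1157]
tool_rot: [0.219, 0.976, 0.0, -0.006]
wrist_force: [-1.0, 0.5, -0.7]
gripper_width: 0.0428
grip_force: 0.0
```

Run:
```python
from h import *
np.set_printoptions(precision=4,suppress=True)
s=arm.sense();print(s["clock"],s["ee_pos"],s["tool_rot"],s["wrist_force"])
p=arm.camera("wrist");save(p,"w3.png")
for n in ["lock_handle","adjuster_grip"]:
    for r in arm.landmark_of(p,n)[:2]: print(n,round(r["score"],2),np.round(r["centre"]),at(p,r["centre"],Z[n]))
for r in arm.outline_of(p,"adjuster_grip")[:1]:
    m=r["region"].astype(np.uint8); print(m.sum(),cv2.minAreaRect(cv2.findNonZero(m)))
print(proj(p,list(s["ee_pos"][:2])+[.08]))
```

```text
5.5 [ 0.5789 -0.0476  0.1157] [ 0.2189  0.9757  0.0003 -0.0058] [-1.0208  0.5271 -0.6593]
lock_handle 0.61 [269. 325.] [ 0.5823 -0.0461  0.064 ]
lock_handle 0.46 [ 20. 146.] [ 0.4298 -0.071   0.064 ]
adjuster_grip 0.98 [128. 319.] [ 0.5116 -0.0167  0.074 ]
3090 ((318.7917785644531, 129.88876342773438), (101.32559204101562, 32.10110092163086), 38.55046463012695)
[np.float64(274.1041164823944), np.float64(320.33362591202507)]
```

View pics/w3.png

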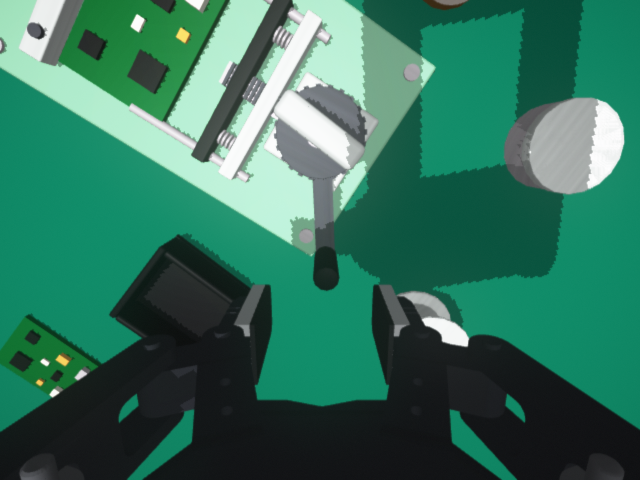

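The pin's top is at about (278,326), nearly centred between the pads (columns 270 and 375). I go down and grip it.

Emit:
carry_out(
  deltas=[
    {"rotation":[0,0,0],"linear":[-0.001,0.002,0.02],"claw":0.5},
    {"rotation":[0,0,0],"linear":[0,0,0.025],"claw":0.5},
    {"rotation":[0,0,0],"linear":[0,0,0.023],"claw":0.5},
    {"rotation":[0,0,0],"linear":[0,0,0],"claw":0.5},
    {"rotation":[0,0,0],"linear":[0,0,0],"claw":0},
    {"rotation":[0,0,0],"linear":[0,0,0],"claw":0},
    {"rotation":[0,0,0],"linear":[0,0,0],"claw":0},
    {"rotation":[0,0,0],"linear":[0,0,0],"claw":0},
    {"rotation":[0,0,0],"linear":[0,0,0],"claw":0},
  ],
)

```text
clock: 6.6
ee_pos: [0.5866, -0.048, 0.0558]
tool_rot: [0.219, 0.976, -0.0, 0.002]
wrist_force: [-0.3, 0.2, 7.4]
gripper_width: 0.012
grip_force: 58.6
```

Emit:
carry_out(
  deltas=[
    {"rotation":[0,0,-5],"linear":[0.0003,0.0065,0],"claw":0},
    {"rotation":[0,0,-5],"linear":[0.0003,0.0065,0],"claw":0},
    {"rotation":[0,0,-5],"linear":[0.0003,0.0065,0],"claw":0},
    {"rotation":[0,0,-5],"linear":[0.0003,0.0065,0],"claw":0},
    {"rotation":[0,0,0],"linear":[0,0,0],"claw":0},
  ],
)

```text
clock: 7.1
ee_pos: [0.5925, -0.022, 0.0558]
tool_rot: [0.044, 0.999, -0.0, 0.001]
wrist_force: [-2.2, 1.6, 8.1]
gripper_width: 0.0117
grip_force: 59.0
```

Emit:
carry_out(
  deltas=[
    {"rotation":[0,0,-5],"linear":[0.0003,0.0065,0],"claw":0},
    {"rotation":[0,0,-5],"linear":[0.0003,0.0065,0],"claw":0},
    {"rotation":[0,0,-5],"linear":[0.0003,0.0065,0],"claw":0},
    {"rotation":[0,0,-5],"linear":[0.0003,0.0065,0],"claw":0},
    {"rotation":[0,0,-5],"linear":[0.0003,0.0065,0],"claw":0},
    {"rotation":[0,0,0],"linear":[0,0,0],"claw":0},
  ],
)

```text
clock: 7.7
ee_pos: [0.5875, 0.0104, 0.0557]
tool_rot: [-0.173, 0.985, -0.0, 0.001]
wrist_force: [-4.9, 1.3, 10.4]
gripper_width: 0.0118
grip_force: 59.2
```

Emit:
carry_out(
  deltas=[
    {"rotation":[0,0,-5],"linear":[0.0003,0.0065,0],"claw":0},
    {"rotation":[0,0,-5],"linear":[0.0003,0.0065,0],"claw":0},
    {"rotation":[0,0,-5],"linear":[0.0003,0.0065,0],"claw":0},
    {"rotation":[0,0,-5],"linear":[0.0003,0.0065,0],"claw":0},
    {"rotation":[0,0,0],"linear":[0,0,0],"claw":0},
    {"rotation":[0,0,0],"linear":[0,0,0],"claw":0},
  ],
)

```text
clock: 8.3
ee_pos: [0.5743, 0.033, 0.0557]
tool_rot: [-0.34, 0.941, 0.0, 0.001]
wrist_force: [-4.9, 3.4, 11.6]
gripper_width: 0.0118
grip_force: 59.4
```

Emit:
carry_out(
  deltas=[
    {"rotation":[0,0,0],"linear":[0,0,0],"claw":0.45},
    {"rotation":[0,0,0],"linear":[0,0,0],"claw":0.45},
    {"rotation":[0,0,0],"linear":[0,0,0],"claw":0.45},
    {"rotation":[0,0,0],"linear":[0,0,-0.04],"claw":0.45},
    {"rotation":[0,0,0],"linear":[0,0,-0.04],"claw":0.45},
    {"rotation":[0,0,0],"linear":[0,0,0],"claw":0.45},
    {"rotation":[0,0,0],"linear":[0,0,0],"claw":0.45},
  ],
)

```text
clock: 9.0
ee_pos: [0.5752, 0.032, 0.1344]
tool_rot: [-0.34, 0.94, -0.001, 0.001]
wrist_force: [0.4, -0.5, 0.0]
gripper_width: 0.0383
grip_force: 0.0
```

Run:
```python
from h import *
np.set_printoptions(precision=4,suppress=True)
s=arm.sense();print(s["clock"],s["ee_pos"],s["tool_rot"],s["wrist_force"],s["q"])
for cam in ["wrist","top"]:
  p=arm.camera(cam);save(p,cam+"4.png")
  for n in list(Z)[:6]:
    for r in arm.landmark_of(p,n)[:2]: print(n,round(r["score"],2),np.round(r["centre"]),at(p,r["centre"],Z[n]))
  for r in arm.outline_of(p,"adjuster_grip")[:1]:
    m=r["region"].astype(np.uint8); b=cv2.boxPoints(cv2.minAreaRect(cv2.findNonZero(m))); print(m.sum(),b)
    w=[at(p,q[::-1],.08) for q in b]
    for i in (0,1): e=w[i+1]-w[i]; print(np.linalg.norm(e),np.degrees(np.arctan2(e[1],e[0])))
```

```text
9.0 [0.5752 0.032  0.1344] [-0.3399  0.9405 -0.0006  0.0012] [ 0.3797 -0.5047  0.0494] [-0.138   0.3838  1.607  -0.      1.1481 -2.4023]
holder 0.93 [120. 326.] [ 0.5103 -0.0176  0.    ]
adjuster_grip 0.8 [115. 327.] [ 0.5116 -0.0163  0.074 ]
lock_handle 0.55 [248. 324.] [0.5719 0.0319 0.064 ]
jaw_face 0.96 [ 21. 338.] [ 0.4598 -0.0496  0.0175]
jaw_face 0.34 [246. 324.] [0.5813 0.0396 0.0175]
2672 [[302.3374 158.5918]
 [318.7613  63.8386]
 [348.0934  68.9229]
 [331.6695 163.676 ]]
0.04719296155883178 -151.10414868069645
0.014927983045923984 120.72270490576628
holder 0.98 [290. 311.] [ 0.5149 -0.0143  0.    ]
adjuster_grip 0.56 [288. 313.] [ 0.5201 -0.0158  0.074 ]
fence_face 0.64 [375. 366.] [ 0.3734 -0.106   0.0175]
board_center 0.92 [343. 474.] [ 0.425  -0.2925  0.013 ]
board_center 0.55 [247. 467.] [ 0.5887 -0.2854  0.013 ]
124 [[299. 290.]
 [309. 290.]
 [309. 304.]
 [299. 304.]]
0.015475690183283654 -90.16572252277247
0.021504408695416397 -179.94691670305406
```

View pics/wrist4.png

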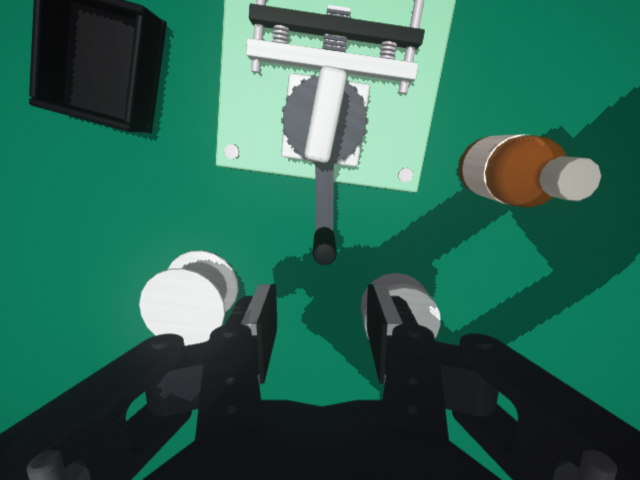

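Pin now at (252,324), far round and loose; bar at (115,327) along about 29°. I go over the bar.

Emit:
carry_out(
  deltas=[
    {"rotation":[0,0,0],"linear":[0.0394,0.0013,0],"claw":0.5},
    {"rotation":[0,0,0],"linear":[0.0394,0.0013,0],"claw":0.5},
    {"rotation":[0,0,5.5],"linear":[0,0,0],"claw":0.5},
    {"rotation":[0,0,5.5],"linear":[0,0,0.015],"claw":0.5},
    {"rotation":[0,0,0],"linear":[0,0,0],"claw":0.5},
    {"rotation":[0,0,0],"linear":[0,0,0],"claw":0.5},
    {"rotation":[0,0,0],"linear":[0,0,0],"claw":0.5},
  ],
)

```text
clock: 10.5
ee_pos: [0.5127, -0.0162, 0.1188]
tool_rot: [-0.249, 0.968, -0.0, 0.0]
wrist_force: [0.6, 0.4, -0.9]
gripper_width: 0.0427
grip_force: 0.0
```

Run:
```python
from h import *
np.set_printoptions(precision=4,suppress=True)
s=arm.sense();print(s["clock"],s["ee_pos"],s["tool_rot"],s["wrist_force"],s["q"])
p=arm.camera("wrist");save(p,"w5.png")
for n in list(Z)[:6]:
    for r in arm.landmark_of(p,n)[:2]: print(n,round(r["score"],2),np.round(r["centre"]),at(p,r["centre"],Z[n]))
for r in arm.outline_of(p,"adjuster_grip")[:1]:
    m=r["region"].astype(np.uint8); b=cv2.boxPoints(cv2.minAreaRect(cv2.findNonZero(m))); print(m.sum())
    w=[at(p,q[::-1],.08) for q in b];print(np.mean(w,0))
    for i in (0,1): e=w[i+1]-w[i]; print(np.linalg.norm(e),np.degrees(np.arctan2(e[1],e[0])))
```

```text
10.5 [ 0.5127 -0.0162  0.1188] [-0.2493  0.9684 -0.0002  0.0003] [ 0.5822  0.3929 -0.9491] [-0.2493  0.2991  1.7786  0.      1.0632 -2.3239]
holder 0.77 [232. 320.] [ 0.5113 -0.0171  0.    ]
adjuster_grip 0.66 [266. 320.] [ 0.5126 -0.0163  0.074 ]
lock_handle 0.97 [371. 339.] [0.5714 0.0294 0.064 ]
lock_handle 0.21 [234. 320.] [ 0.4988 -0.0242  0.064 ]
jaw_face 0.69 [148. 316.] [ 0.4598 -0.049   0.0175]
board_center 0.57 [ 42. 307.] [ 0.4064 -0.0845  0.013 ]
2441
[ 0.512  -0.0173  0.08  ]
0.052597879549437586 -152.62060672019322
0.0139988853689409 117.97533435484753
```

View pics/w5.png

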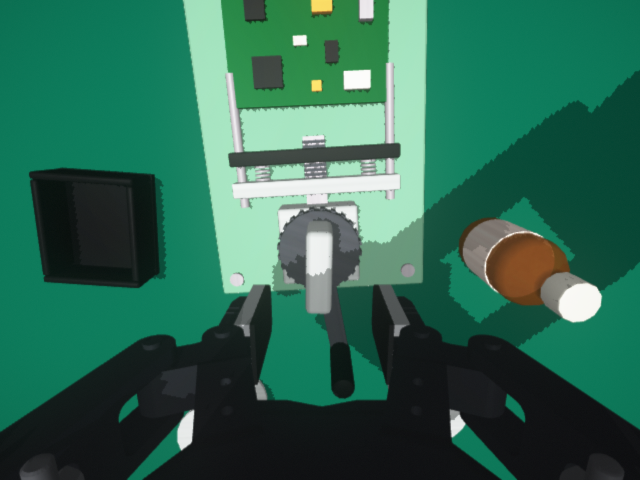

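The bar sits at (265,320), upright in the picture and centred between the pads (270–375), so I go down and grip.

Emit:
carry_out(
  deltas=[
    {"rotation":[0,0,0],"linear":[0,0,0.022],"claw":0.5},
    {"rotation":[0,0,0],"linear":[0,0,0.022],"claw":0.5},
    {"rotation":[0,0,0],"linear":[0,0,0.02],"claw":0.5},
    {"rotation":[0,0,0],"linear":[0,0,0],"claw":0.5},
    {"rotation":[0,0,0],"linear":[0,0,0],"claw":0},
    {"rotation":[0,0,0],"linear":[0,0,0],"claw":0},
    {"rotation":[0,0,0],"linear":[0,0,0],"claw":0},
    {"rotation":[0,0,0],"linear":[0,0,0],"claw":0},
    {"rotation":[0,0,0],"linear":[0,0,0],"claw":0},
  ],
)

```text
clock: 11.8
ee_pos: [0.5136, -0.0173, 0.0556]
tool_rot: [-0.248, 0.969, -0.001, 0.001]
wrist_force: [1.4, -5.1, 0.3]
gripper_width: 0.013
grip_force: 61.8
```

Emit:
carry_out(
  deltas=[
    {"rotation":[0,0,5],"linear":[0,0,0],"claw":0},
    {"rotation":[0,0,5],"linear":[0,0,0],"claw":0},
    {"rotation":[0,0,5],"linear":[0,0,0],"claw":0},
    {"rotation":[0,0,5],"linear":[0,0,0],"claw":0},
    {"rotation":[0,0,5],"linear":[0,0,0],"claw":0},
    {"rotation":[0,0,5],"linear":[0,0,0],"claw":0},
    {"rotation":[0,0,5],"linear":[0,0,0],"claw":0},
    {"rotation":[0,0,5],"linear":[0,0,0],"claw":0},
  ],
)

```text
clock: 12.6
ee_pos: [0.5137, -0.0176, 0.0556]
tool_rot: [0.099, 0.995, -0.001, 0.002]
wrist_force: [0.8, -6.6, -1.0]
gripper_width: 0.0135
grip_force: 61.3
```

```bash
cat > st.py <<'E'
from h import *
np.set_printoptions(precision=4,suppress=True)
s=arm.sense();t=s["tool_rot"];print(s["clock"],s["ee_pos"],"yaw",np.degrees(2*np.arctan2(t[1],t[0])),s["wrist_force"],s["torque"],s["gripper_width"],"q6",s["q"][5])
for c in ["wrist","top","scene"]:
  p=arm.camera(c)
  for n in ["jaw_face","fence_face","adjuster_grip","lock_handle"]:
    for r in arm.landmark_of(p,n)[:1]: print(c,n,round(r["score"],2),np.round(r["centre"],1),at(p,r["centre"],Z[n]))
E
python3 st.py
```

```text
12.6 [ 0.5137 -0.0176  0.0556] yaw 168.59365916576544 [ 0.8142 -6.5583 -0.9796] [-0.8779 -0.1312  0.2679] 0.013494563085468727 q6 -1.6209093312848164
wrist jaw_face 0.67 [171.7 222.3] [ 0.4527 -0.0548  0.0175]
wrist fence_face 0.41 [ 91.1 137. ] [ 0.4089 -0.084   0.0175]
wrist adjuster_grip 0.63 [322.3 322.7] [ 0.5138 -0.0164  0.074 ]
wrist lock_handle 0.9 [411. 453.] [0.5734 0.0309 0.064 ]
top fence_face 0.7 [375.4 365.3] [ 0.3732 -0.1041  0.0175]
scene jaw_face 0.66 [212.1 261.5] [ 0.4485 -0.0556  0.0175]
scene fence_face 0.93 [197.1 230.1] [ 0.3875 -0.1038  0.0175]
scene adjuster_grip 0.68 [207.2 288.7] [ 0.5184 -0.0209  0.074 ]
scene lock_handle 0.84 [223.9 324.7] [0.566  0.0294 0.064 ]
```

Emit:
carry_out(
  deltas=[
    {"rotation":[0,0,5],"linear":[0,0,0],"claw":0},
    {"rotation":[0,0,5],"linear":[0,0,0],"claw":0},
    {"rotation":[0,0,5],"linear":[0,0,0],"claw":0},
    {"rotation":[0,0,5],"linear":[0,0,0],"claw":0},
    {"rotation":[0,0,5],"linear":[0,0,0],"claw":0},
    {"rotation":[0,0,5],"linear":[0,0,0],"claw":0},
    {"rotation":[0,0,5],"linear":[0,0,0],"claw":0},
    {"rotation":[0,0,5],"linear":[0,0,0],"claw":0},
    {"rotation":[0,0,5],"linear":[0,0,0],"claw":0},
    {"rotation":[0,0,5],"linear":[0,0,0],"claw":0},
    {"rotation":[0,0,5],"linear":[0,0,0],"claw":0},
    {"rotation":[0,0,5],"linear":[0,0,0],"claw":0},
    {"rotation":[0,0,5],"linear":[0,0,0],"claw":0},
    {"rotation":[0,0,5],"linear":[0,0,0],"claw":0},
    {"rotation":[0,0,5],"linear":[0,0,0],"claw":0},
    {"rotation":[0,0,5],"linear":[0,0,0],"claw":0},
    {"rotation":[0,0,5],"linear":[0,0,0],"claw":0},
    {"rotation":[0,0,5],"linear":[0,0,0],"claw":0},
  ],
)

```text
clock: 15.15
ee_pos: [0.5131, -0.018, 0.0556]
tool_rot: [0.774, 0.633, -0.0, 0.002]
wrist_force: [-0.5, -8.0, 1.5]
gripper_width: 0.0129
grip_force: 61.5
```

```bash
python3 st.py
python3 - <<'E'
from h import *
p=arm.camera("scene");im=np.array(p["image"])[:,:,::-1][150:290,160:380];w=arm.camera("top");im2=np.array(w["image"])[:,:,::-1][230:440,230:450]
a=cv2.resize(im,(800,509),interpolation=cv2.INTER_CUBIC)
cv2.imwrite("pics/s6.png",a)
cv2.imwrite("pics/t6.png",cv2.resize(im2,None,fx=2.8,fy=2.8,interpolation=cv2.INTER_CUBIC))
E
```

```text
15.15 [ 0.5131 -0.018   0.0556] yaw 78.60633375597024 [-0.5465 -8.0256  1.5448] [-1.2444  0.2497  0.2371] 0.01293828917960555 q6 -0.05006249951378867
wrist jaw_face 0.6 [403.9 173.1] [ 0.41   -0.0822  0.0175]
wrist adjuster_grip 0.91 [320.3 321.7] [ 0.5134 -0.0166  0.074 ]
wrist lock_handle 0.78 [167.3 450.4] [0.571  0.0298 0.064 ]
top fence_face 0.54 [375.7 367.4] [ 0.3727 -0.1076  0.0175]
scene jaw_face 0.89 [208.5 256.4] [ 0.4353 -0.0625  0.0175]
scene fence_face 0.8 [194.5 228.1] [ 0.3783 -0.1061  0.0175]
scene adjuster_grip 0.51 [206.7 287.5] [ 0.5166 -0.0225  0.074 ]
scene lock_handle 0.73 [224.1 322.7] [0.5656 0.026  0.064 ]
```

View pics/s6.png

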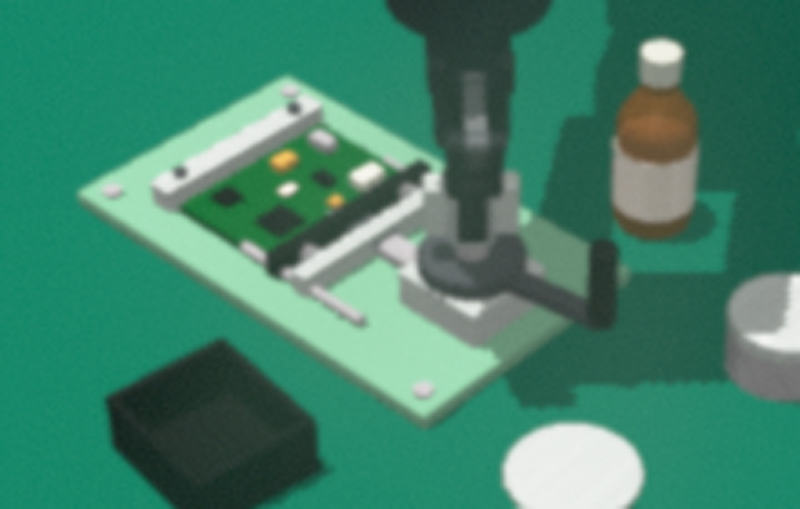

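Scene crop: the jaw (about 350,215 in the crop) is already near the board, with a small gap left at the fence. I go on in smaller bites, watching the torque.

Emit:
carry_out(
  deltas=[
    {"rotation":[0,0,5],"linear":[-0.001,0,0],"claw":0},
    {"rotation":[0,0,5],"linear":[0,0,0],"claw":0},
  ],
)

```text
clock: 16.2
ee_pos: [0.513, -0.0181, 0.0556]
tool_rot: [0.826, 0.563, 0.001, 0.001]
wrist_force: [-0.1, -3.8, 1.2]
gripper_width: 0.013
grip_force: 61.5
```

```bash
cat > q.py <<'E'
from h import *
s=arm.sense();t=s["tool_rot"];print(s["clock"],"yaw",np.degrees(2*np.arctan2(t[1],t[0])),s["wrist_force"],s["torque"],s["tau"][5])
E
python3 q.py
```

```text
16.2 yaw 68.58300623364693 [-0.11870478 -3.83319853  1.1972674 ] [-0.67117786  0.14119766  0.28553941] -0.9873912110924721
```

Emit:
carry_out(
  deltas=[
    {"rotation":[0,0,5],"linear":[0,0,0],"claw":0},
    {"rotation":[0,0,5],"linear":[0,0,0],"claw":0},
  ],
)

```text
clock: 16.4
ee_pos: [0.5129, -0.0181, 0.0556]
tool_rot: [0.872, 0.489, 0.001, 0.001]
wrist_force: [-0.7, -4.1, 0.6]
gripper_width: 0.0132
grip_force: 61.5
```

```bash
python3 q.py
```

```text
16.4 yaw 58.593650515132765 [-0.73801842 -4.09535926  0.642398  ] [-0.67861974  0.1574158   0.27132681] -0.9065840765833855
```

Emit:
carry_out(
  deltas=[
    {"rotation":[0,0,5],"linear":[0,0,0],"claw":0},
    {"rotation":[0,0,5],"linear":[0,0,0],"claw":0},
  ],
)

```text
clock: 16.6
ee_pos: [0.5128, -0.018, 0.0556]
tool_rot: [0.911, 0.412, 0.001, 0.001]
wrist_force: [-0.2, -3.3, 1.0]
gripper_width: 0.0128
grip_force: 61.6
```

```bash
python3 q.py; python3 st.py
```

```text
16.6 yaw 48.60221441141021 [-0.17847192 -3.29880554  0.95209685] [-0.71842716  0.16091099  0.24602276] -0.8602322079241276
16.6 [ 0.5128 -0.018   0.0556] yaw 48.60221441141021 [-0.1785 -3.2988  0.9521] [-0.7184  0.1609  0.246 ] 0.012796414438516902 q6 0.47141403771868445
wrist adjuster_grip 0.78 [319.4 320.8] [ 0.5134 -0.0163  0.074 ]
wrist lock_handle 0.91 [119.1 352.7] [0.5705 0.0312 0.064 ]
top fence_face 0.57 [376.9 365. ] [ 0.3708 -0.1036  0.0175]
scene jaw_face 0.61 [205.6 253.3] [ 0.4251 -0.0663  0.0175]
scene fence_face 0.68 [196.4 228.4] [ 0.3845 -0.1065  0.0175]
scene adjuster_grip 0.66 [201.6 287.8] [ 0.5026 -0.0185  0.074 ]
scene lock_handle 0.75 [247.5 371.3] [0.6426 0.0843 0.064 ]
```

Emit:
carry_out(
  deltas=[
    {"rotation":[0,0,5],"linear":[0,0,0],"claw":0},
  ],
)

```text
clock: 17.45
ee_pos: [0.5128, -0.018, 0.0555]
tool_rot: [0.928, 0.374, 0.001, 0.001]
wrist_force: [-2.0, -5.0, 6.4]
gripper_width: 0.0132
grip_force: 62.2
```

```bash
python3 q.py
```

```text
17.45 yaw 43.870422365308556 [-2.00386597 -4.97729696  6.44074523] [-0.7413389   0.25708711  0.30016836] -1.5860384702682495
```

Emit:
carry_out(
  deltas=[
    {"rotation":[0,0,5],"linear":[0,0,0],"claw":0},
  ],
)

```text
clock: 17.55
ee_pos: [0.5128, -0.0179, 0.0555]
tool_rot: [0.943, 0.332, 0.001, 0.001]
wrist_force: [-0.6, -5.6, 6.0]
gripper_width: 0.013
grip_force: 62.2
```

```bash
python3 q.py
python3 - <<'E'
from h import *
p=arm.camera("scene");im=np.array(p["image"])[:,:,::-1][165:250,190:310]
cv2.imwrite("pics/s7.png",cv2.resize(im,(800,566),interpolation=cv2.INTER_CUBIC))
E
```

```text
17.55 yaw 38.75130726887553 [-0.64476832 -5.55994973  5.99512045] [-0.760149    0.31914628  0.3577768 ] -0.873173363506794
```

View pics/s7.png

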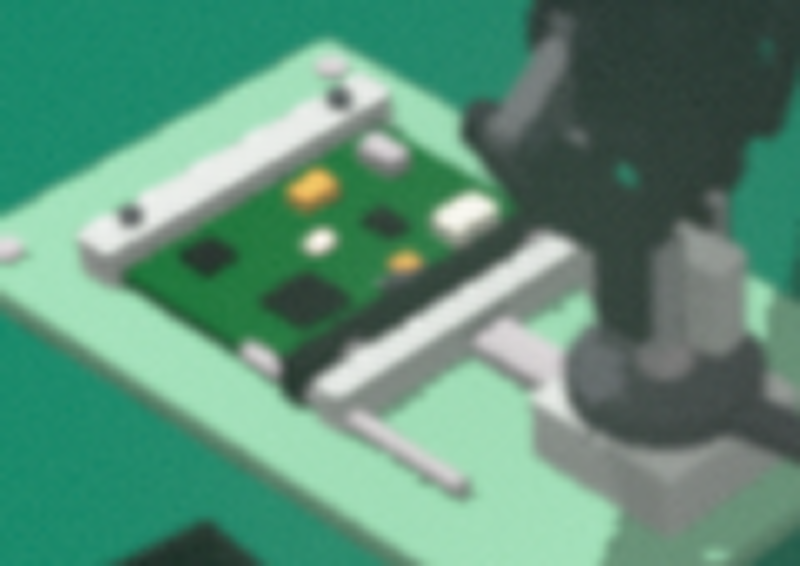

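The jaw bears on the board, the board is at the fence, and the torque rise (0.25 to 0.36) points to 2–5 mm of spring. I release, lift, turn back and look.

Emit:
carry_out(
  deltas=[
    {"rotation":[0,0,0],"linear":[0,0,0],"claw":0},
    {"rotation":[0,0,0],"linear":[0,0,0],"claw":0},
    {"rotation":[0,0,0],"linear":[0,0,0],"claw":0.5},
    {"rotation":[0,0,0],"linear":[0,0,0],"claw":0.5},
    {"rotation":[0,0,0],"linear":[0,0,0],"claw":0.5},
    {"rotation":[0,0,0],"linear":[0,0,0],"claw":0.5},
    {"rotation":[0,0,0],"linear":[0,0,-0.03],"claw":0.5},
    {"rotation":[0,0,0],"linear":[0,0,-0.04],"claw":0.5},
    {"rotation":[0,0,-8],"linear":[0,0,0],"claw":0.5},
    {"rotation":[0,0,-8],"linear":[0,0,0],"claw":0.5},
    {"rotation":[0,0,-8],"linear":[0,0,0],"claw":0.5},
    {"rotation":[0,0,-8],"linear":[0,0,0],"claw":0.5},
    {"rotation":[0,0,-8],"linear":[0,0,0],"claw":0.5},
    {"rotation":[0,0,-8],"linear":[0,0,0],"claw":0.5},
    {"rotation":[0,0,-8],"linear":[0,0,0],"claw":0.5},
  ],
)

```text
clock: 19.1
ee_pos: [0.5119, -0.017, 0.1241]
tool_rot: [0.675, 0.738, -0.0, -0.0]
wrist_force: [1.3, 0.1, -0.6]
gripper_width: 0.0426
grip_force: 0.0
```

Emit:
carry_out(
  deltas=[
    {"rotation":[0,0,-8],"linear":[0,0,0],"claw":0.5},
    {"rotation":[0,0,-8],"linear":[0,0,0],"claw":0.5},
    {"rotation":[0,0,-8],"linear":[0,0,0],"claw":0.5},
    {"rotation":[0,0,-8],"linear":[0,0,0],"claw":0.5},
    {"rotation":[0,0,-8],"linear":[0,0,0],"claw":0.5},
    {"rotation":[0,0,-8],"linear":[0,0,0],"claw":0.5},
    {"rotation":[0,0,-8],"linear":[0,0,0],"claw":0.5},
    {"rotation":[0,0,-8],"linear":[0,0,0],"claw":0.5},
    {"rotation":[0,0,-8],"linear":[0,0,0],"claw":0.5},
    {"rotation":[0,0,-8],"linear":[0,0,0],"claw":0.5},
    {"rotation":[0,0,-8],"linear":[0,0,0],"claw":0.5},
    {"rotation":[0,0,-8],"linear":[0,0,0],"claw":0.5},
    {"rotation":[0,0,-8],"linear":[0,0,0],"claw":0.5},
    {"rotation":[0,0,-8],"linear":[0,0,0],"claw":0.5},
    {"rotation":[0,0,0],"linear":[0,0,0],"claw":0.5},
    {"rotation":[0,0,0],"linear":[0,0,0],"claw":0.5},
  ],
)

```text
clock: 20.7
ee_pos: [0.5119, -0.017, 0.1242]
tool_rot: [-0.23, 0.973, 0.0, -0.0]
wrist_force: [-0.3, 0.0, -0.3]
gripper_width: 0.0426
grip_force: 0.0
```

```bash
python3 q.py
python3 - <<'E'
from h import *
np.set_printoptions(precision=4,suppress=True)
print(arm.sense()["ee_pos"])
p=arm.camera("wrist");save(p,"w8.png");print(p["fx"])
for n in ["jaw_face","fence_face","board_center","lock_handle","adjuster_grip"]:
    for r in arm.landmark_of(p,n)[:1]: print(n,round(r["score"],2),np.round(r["centre"]),at(p,r["centre"],Z[n]))
for nm in ["w5.png","w8.png"]:
    im=cv2.imread("pics/"+nm)
E
```

```text
20.7 yaw 206.5465567629453 [-0.31496829  0.01302137 -0.28406492] [-0.02381765  0.04523769  0.03627349] -0.17585848923772573
[ 0.5119 -0.017   0.1242]
361.57326695941464
jaw_face 0.87 [ 99. 308.] [ 0.4324 -0.0659  0.0175]
board_center 0.65 [ 42. 297.] [ 0.4044 -0.0872  0.013 ]
lock_handle 0.88 [371. 344.] [0.5738 0.0308 0.064 ]
adjuster_grip 0.7 [265. 319.] [ 0.5132 -0.017   0.074 ]
```

View pics/w8.png

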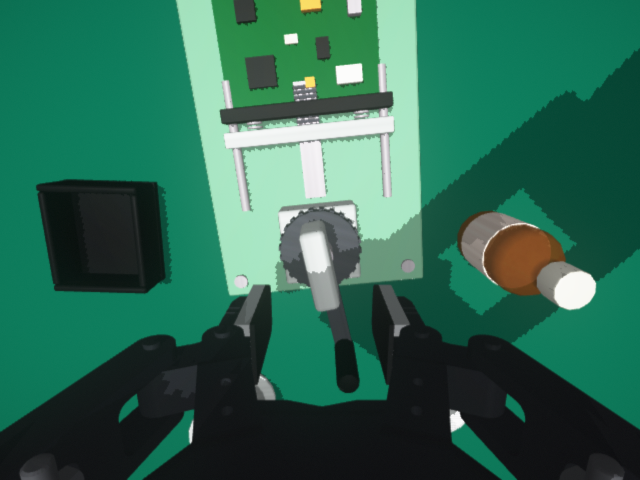

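The wrist view shows the jaw (107,307) hard against the board, and the carriage (131,310) closer behind it than before (32 px then, 24 px now). Let me put numbers on that.

Run:
```python
from h import *
np.set_printoptions(precision=4,suppress=True)
# w5 & w8 share tool height within 6 mm: camera pose now, shifted for w5
p=arm.camera("wrist");T5=np.array(p["pose"]).copy()
def rows(im,c0,c1):
    g=im.astype(float).min(2)[60:215]; out=[]
    for c in range(c0,c1,4):
        col=g[:,c]; d=np.diff(cv2.GaussianBlur(col.reshape(-1,1),(1,5),0).ravel()); out.append((c,60+int(d.argmin()),60+int(d.argmax()),np.flatnonzero(col>215)[[0,-1]]+60 if (col>215).any() else None))
    return out
for n in ("w5.png","w8.png"):
    for o in rows(cv2.imread("pics/"+n),345,365): print(n,o)
print(p["pose"][2])
```

```text
w5.png (345, 89, 70, array([ 71, 212]))
w5.png (349, 88, 70, array([ 71, 214]))
w5.png (353, 88, 69, array([ 71, 214]))
w5.png (357, 88, 69, array([ 71, 190]))
w5.png (361, 88, 69, array([ 70, 190]))
w8.png (345, 82, 64, array([ 65, 214]))
w8.png (349, 82, 64, array([ 65, 214]))
w8.png (353, 82, 63, array([ 65, 214]))
w8.png (357, 81, 63, array([ 64, 134]))
w8.png (361, 81, 63, array([ 65, 134]))
[ 0.001   0.2628 -0.9648  0.2682]
```

About 5 mm of spring (9–10 N), in the window. Now over to the pin to tighten.

Emit:
carry_out(
  deltas=[
    {"rotation":[0,0,0],"linear":[-0.0382,0.0076,0],"claw":0.5},
    {"rotation":[0,0,0],"linear":[-0.0382,0.0076,0],"claw":0.5},
    {"rotation":[0,0,-6.7],"linear":[0,0,0],"claw":0.5},
    {"rotation":[0,0,-6.7],"linear":[0,0,0],"claw":0.5},
    {"rotation":[0,0,0],"linear":[0,0,0],"claw":0.5},
    {"rotation":[0,0,0],"linear":[0,0,0],"claw":0.5},
  ],
)

```text
clock: 21.65
ee_pos: [0.5733, 0.0307, 0.1242]
tool_rot: [-0.342, 0.94, 0.0, -0.0]
wrist_force: [0.9, -0.7, 0.0]
gripper_width: 0.0432
grip_force: 0.0
```

Run:
```python
from h import *
np.set_printoptions(precision=4,suppress=True)
s=arm.sense();p=arm.camera("wrist");save(p,"w9.png")
R=np.array(p["pose"])[:3,:3]
for f in (arm.landmark_of,arm.find_in):
  for r in f(p,"lock_handle")[:1]: print(r["score"],np.round(r["centre"]),at(p,r["centre"],.064))
print(s["ee_pos"],proj(p,list(s["ee_pos"][:2])+[.064]),proj(p,list(s["ee_pos"][:2])+[.08]))
```

```text
0.73 [256. 321.] [0.5721 0.0305 0.064 ]
0.88 [138. 307.] [ 0.5256 -0.0189  0.064 ]
[0.5733 0.0307 0.1242] [np.float64(257.6904981150383), np.float64(320.48840299306005)] [np.float64(266.657684066858), np.float64(320.4548583625971)]
```

Aligned within about 1 mm. I go down, grip, and swing.

Emit:
carry_out(
  deltas=[
    {"rotation":[0,0,0],"linear":[0,0,0.023],"claw":0.5},
    {"rotation":[0,0,0],"linear":[0,0,0.023],"claw":0.5},
    {"rotation":[0,0,0],"linear":[0,0,0.022],"claw":0.5},
    {"rotation":[0,0,0],"linear":[0,0,0],"claw":0.5},
    {"rotation":[0,0,0],"linear":[0,0,0],"claw":0},
    {"rotation":[0,0,0],"linear":[0,0,0],"claw":0},
    {"rotation":[0,0,0],"linear":[0,0,0],"claw":0},
    {"rotation":[0,0,0],"linear":[0,0,0],"claw":0},
    {"rotation":[0,0,5],"linear":[0.0003,-0.0065,0],"claw":0},
    {"rotation":[0,0,5],"linear":[0.0003,-0.0065,0],"claw":0},
    {"rotation":[0,0,5],"linear":[0.0003,-0.0065,0],"claw":0},
    {"rotation":[0,0,5],"linear":[0.0003,-0.0065,0],"claw":0},
    {"rotation":[0,0,0],"linear":[0,0,0],"claw":0},
  ],
)

```text
clock: 23.1
ee_pos: [0.587, 0.0076, 0.0577]
tool_rot: [-0.174, 0.985, -0.001, 0.001]
wrist_force: [-2.4, -1.2, 5.1]
gripper_width: 0.0125
grip_force: 59.0
```

Emit:
carry_out(
  deltas=[
    {"rotation":[0,0,5],"linear":[0.0003,-0.0065,0],"claw":0},
    {"rotation":[0,0,5],"linear":[0.0003,-0.0065,0],"claw":0},
    {"rotation":[0,0,5],"linear":[0.0003,-0.0065,0],"claw":0},
    {"rotation":[0,0,5],"linear":[0.0003,-0.0065,0],"claw":0},
    {"rotation":[0,0,5],"linear":[0.0003,-0.0065,0],"claw":0},
    {"rotation":[0,0,5],"linear":[0.0003,-0.0065,0],"claw":0},
    {"rotation":[0,0,5],"linear":[0.0003,-0.0065,0],"claw":0},
    {"rotation":[0,0,5],"linear":[0.0003,-0.0065,0],"claw":0},
    {"rotation":[0,0,0],"linear":[0,0,0],"claw":0},
  ],
)

```text
clock: 24.0
ee_pos: [0.5867, -0.0439, 0.0577]
tool_rot: [0.173, 0.985, -0.001, 0.001]
wrist_force: [-2.4, -2.5, 4.0]
gripper_width: 0.0119
grip_force: 59.0
```

Emit:
carry_out(
  deltas=[
    {"rotation":[0,0,3],"linear":[0.0001,-0.0039,0],"claw":0},
    {"rotation":[0,0,3],"linear":[0.0001,-0.0039,0],"claw":0},
    {"rotation":[0,0,0],"linear":[0,0,0],"claw":0},
  ],
)

```text
clock: 24.3
ee_pos: [0.5839, -0.0506, 0.0577]
tool_rot: [0.224, 0.975, -0.0, 0.001]
wrist_force: [-1.3, -0.3, 6.3]
gripper_width: 0.0116
grip_force: 58.9
```

Emit:
carry_out(
  deltas=[
    {"rotation":[0,0,2],"linear":[0.0001,-0.0026,0],"claw":0},
    {"rotation":[0,0,0],"linear":[0,0,0],"claw":0},
  ],
)

```text
clock: 24.5
ee_pos: [0.5829, -0.0527, 0.0577]
tool_rot: [0.241, 0.971, -0.0, 0.001]
wrist_force: [-1.4, -0.0, 5.8]
gripper_width: 0.012
grip_force: 59.0
```

Emit:
carry_out(
  deltas=[
    {"rotation":[0,0,2],"linear":[0.0001,-0.0026,0],"claw":0},
    {"rotation":[0,0,0],"linear":[0,0,0],"claw":0},
  ],
)

```text
clock: 24.7
ee_pos: [0.582, -0.0543, 0.0577]
tool_rot: [0.257, 0.966, 0.0, 0.002]
wrist_force: [1.2, 3.0, 5.2]
gripper_width: 0.0117
grip_force: 59.1
```

Emit:
carry_out(
  deltas=[
    {"rotation":[0,0,2],"linear":[0.0001,-0.0026,0],"claw":0},
    {"rotation":[0,0,0],"linear":[0,0,0],"claw":0},
  ],
)

```text
clock: 24.9
ee_pos: [0.5812, -0.0541, 0.0578]
tool_rot: [0.275, 0.961, 0.002, 0.002]
wrist_force: [4.0, 10.7, 6.0]
gripper_width: 0.012
grip_force: 59.1
```

Emit:
carry_out(
  deltas=[
    {"rotation":[0,0,1],"linear":[0,-0.0025,0],"claw":0},
    {"rotation":[0,0,0],"linear":[0,0,0],"claw":0},
  ],
)

```text
clock: 25.1
ee_pos: [0.581, -0.0544, 0.0578]
tool_rot: [0.284, 0.959, 0.004, 0.002]
wrist_force: [8.2, 18.9, 4.5]
gripper_width: 0.0116
grip_force: 59.1
```

The lever is on its end stop (20 N, no further travel). I release, lift clear and check.

Emit:
carry_out(
  deltas=[
    {"rotation":[0,0,0],"linear":[0,0,0],"claw":0.5},
    {"rotation":[0,0,0],"linear":[0,0,0],"claw":0.5},
    {"rotation":[0,0,0],"linear":[0,0.003,0],"claw":0.5},
    {"rotation":[0,0,0],"linear":[0,0,0],"claw":0.5},
    {"rotation":[0,0,0],"linear":[0,0,-0.03],"claw":0.5},
    {"rotation":[0,0,0],"linear":[0,0,-0.04],"claw":0.5},
    {"rotation":[0,0,0],"linear":[0,0,-0.04],"claw":0.5},
    {"rotation":[0,0,0],"linear":[0,0,-0.04],"claw":0.5},
    {"rotation":[0,0,0],"linear":[0,0,0],"claw":0.5},
    {"rotation":[0,0,0],"linear":[0,0,0],"claw":0.5},
  ],
)

```text
clock: 26.1
ee_pos: [0.5802, -0.0567, 0.2074]
tool_rot: [0.283, 0.959, -0.0, 0.001]
wrist_force: [-0.0, 0.4, -0.4]
gripper_width: 0.0428
grip_force: 0.0
```

Run:
```python
from h import *
np.set_printoptions(precision=4,suppress=True)
p=arm.camera("wrist");save(p,"w10.png")
for n in Z:
    for r in arm.landmark_of(p,n)[:1]: print(n,round(r["score"],2),np.round(r["centre"]),at(p,r["centre"],Z[n]))
print(arm.sense()["wrist_force"])
```

```text
holder 0.87 [126. 319.] [ 0.5119 -0.014   0.    ]
adjuster_grip 0.64 [125. 317.] [ 0.5126 -0.0158  0.074 ]
lock_handle 0.93 [227. 326.] [ 0.5828 -0.0533  0.064 ]
jaw_face 0.97 [ 79. 216.] [ 0.4324 -0.067   0.0175]
fence_face 0.86 [ 42. 138.] [ 0.3745 -0.1049  0.0175]
board_center 0.87 [329. 139.] [ 0.5786 -0.2811  0.013 ]
solder_reel 0.85 [268. 407.] [ 0.6772 -0.0135  0.    ]
wipe_tin 0.55 [115. 485.] [0.586  0.1192 0.    ]
dross_tray 0.68 [264. 241.] [ 0.581  -0.1549  0.    ]
[-0.1368  0.0517  0.3488]
```

View pics/w10.png

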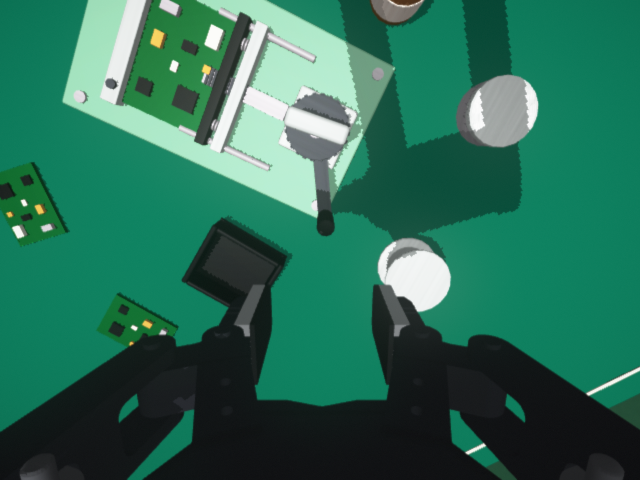

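The view shows the lever tight (pin at 222,325), the board clamped between fence and jaw (faces about 69 mm apart), the surrounding items in place, and the gripper clear.

```bash
python3 -c "
from rig import arm
print(arm.sign_off())"
```

```text
the job is handed in; nothing more can be done
None
```

I clamped the board against the fence with about 5 mm of spring (roughly 9–10 N, estimated from images and torque), swung the lever back to its tight stop, let go and handed the job in; sign-off returned no verdict.

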